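Put the hand tools away in their storage tubes

ROBOT

A 7-joint arm with a two-finger parallel gripper is mounted at the origin on the work surface. World frame = base frame: x ahead of the robot, y to its left, z up, the work surface at z = 0. Lengths are in mm, angles in rad, forces in N, time in s.
With the tool pointing down it reaches from about 400 to 875 mm from the base axis. Payload 4.4 kg.
Tool frame: the origin (TCP) lies at the very end of the fingers, on their centre line; the grasp point (between the pads) lies 19 mm behind it (ctrl.grasp_offset is the distance from the TCP to the grasp point, in mm); z points along the fingers, y is the line along which they close (so a half turn about z gives the same grasp; the last joint's range is limited). The gripper opens to 85 mm and grips with 20 to 120 N. Pads are 22 mm wide; open, the fingers measure 114 mm over their backs; the gripper's body (76 mm by 85 mm) begins 54 mm behind the grasp point. The pads swing forward as they close: fully open they stand 13 mm farther back than shut.
Start: joints at [-1.232, 0.628, 0.038, 1.517, -0.027, 0.996, -0.02], TCP at [255.971, 597.492, 231.313] pointing down, gripper open.
Joint ranges: [-3.06, 3.06], [-0.37, 2.12], [-1.25, 1.32], [0.18, 2.47], [-1.1, 4.24], [0.23, 1.98], [-2.94, 2.94]. Speed limits (rad/s): [2.57, 2.57, 3.14, 3.14, 3.14, 3.14, 3.14].

INTERFACE

Orientations are given as [roll, pitch, yaw] about the fixed x, y, z axes, in that order (R = Rz(yaw) Ry(pitch) Rx(roll)).
In Python, from cell import status, cams, ctrl gives the robot as it stands.
- The arm moves only by the tool move_arm, never from a script. Its argument "plan" is a list of rows, each a list of 3 entries, a list of its own where there are three numbers: the shift along the world's x, y, z in mm, then the turn, a rotation vector about the world's x, y, z in degrees, then the opening, from 0 (shut) to 1 (fully open). In form: [[[x, y, z], [wx, wy, wz], gripper], ...]. A call has 1 to 10 rows; each row shifts and turns the commanded pose from where the row before left it; what a row does not reach is not made up. A row lasts 1/8 s, in which the tool goes at most 62.5 mm and 10.7 degrees, less where a joint would pass 70% of its speed; a pose out of reach is approached as far as the arm can. A call with a gripper value outside its range is refused whole. The fingers move at their own pace and stop on an object; the grip force is fixed at half the most. Time passes only in rows, so rows that do not move let the fingers close. It gives the time, the measured TCP pose, the force, the opening and the grip force at its end, in the units of the state.
- status.read_state(): the state, without advancing time (a new reading comes with each control period).
- cams.get_image(name): name is "scene" or "side" or "wrist"; returns the picture (480x640x3 uint8, blue, green, red); there is no depth.
- cams.camera_params(name): a dict with "K" (3x3 intrinsics, pixels), "k1" (the pictures are not rectified: a ray, as slopes to the right and down, at radius r is drawn at 1 + k1 r^2 times it, then the intrinsics apply), "pose" (4x4, takes a point from camera to world coordinates); the wrist camera has in their place "tool_from_camera" (4x4, takes a point from camera to tool coordinates, whose origin is the TCP and whose axes are the flange's). Camera axes: x right, y down, z forward; pixel columns grow to the right and rows downward; lengths in mm; the calibration is good to about 2 mm. A picture is of the moment at which its call begins: read the wrist's pose just before it. camera_params takes no time and is no camera call.
- ctrl.finish_job(): hands the job in; it is judged then, once.
The state is a dict: "clock": time; "qpos": joint angles; "qd": joint speeds; "tau": joint torques, N m; "eef_pos": TCP position; "tool_rot": TCP orientation; "force": force on the tool from outside, world axes, zero at the start; "torque": the same for the moment, N m; "width": finger opening in mm; "gripper_force": force on a finger pad.
Only numpy, scipy, OpenCV 4.12 (cv2) and the standard library are available. Lean on these libraries where they do the work, as an engineer would, in place of code of your own. Each camera call takes 0.05 s, during which the arm holds its last target. There are 200 camera calls.

TASK

Take the long file and the short awl off the slanted rest and drop each one, shank down and handle up, into its own square tube: the long file into the tall tube and the short awl into the short tube, each right down on the floor of its tube. Leave the jar, the tape roll and the wood offcut where they are.

Things in the scene. Friction and masses are not known exactly. Their poses are not given: they have to be found in the camera images.
- long_file: Long round file, the longer of two: 205 mm long, steel shank 8 mm dia x 110 mm (brass ferrule, 18 mm dia, on its last 12 mm), then wooden handle 24 mm dia x 95 mm. Origin on the axis at the shank's free end; +z along the axis to the handle's butt. Starts in either groove of the rest, 50 deg to the table, handle high towards the robot, jutting past the rest's upper edge (at its z = 120 mm). 80 g.
- short_awl: Short awl, the shorter of two: 155 mm long, steel shank 8 mm dia x 60 mm (brass ferrule, 18 mm dia, on its last 12 mm), then wooden handle 24 mm dia x 95 mm. Origin on the axis at the shank's free end; +z along the axis to the handle's butt. Starts in either groove of the rest, 50 deg to the table, handle high towards the robot, jutting past the rest's upper edge (at its z = 120 mm). 80 g.
- tall_tube_floor (a point): Tall storage tube: fixed square aluminium tube, standing upright and open at the top, on a wooden foot 80 x 80 x 12 mm. This point is the centre of the inner floor, 12 mm above the table; the inside is 34 x 34 mm, walls 3 mm, and the rim is 140 mm above this point (z up, x and y square to the walls).
- short_tube_floor (a point): Short storage tube: fixed square aluminium tube, standing upright and open at the top, on a wooden foot 80 x 80 x 12 mm. This point is the centre of the inner floor, 12 mm above the table; the inside is 34 x 34 mm, walls 3 mm, and the rim is 95 mm above this point (z up, x and y square to the walls).
- rest: Slanted plywood tool rest, fixed, foot 140 x 150 mm, about 115 mm high. Origin at the centre of its underside; +x is the low side, where the tools' shank ends stand against a stop. Its board slopes at 50 degrees, high edge on the -x side, with two grooves 80 mm apart (at y = -40 and +40 mm) that run along x.
- jar: bystander: glass jar with steel lid, 56 mm diameter, 70 mm high; origin at centre of underside
- tape: bystander: roll of paper tape lying flat, 90 mm outside diameter, 22 mm high; origin at centre of underside
- offcut: bystander: wood offcut 50 x 90 x 30 mm (x, y, z); origin at centre of underside
Things that resemble listed ones, but are neither listed nor needed, are in the scene too. Leave any blue look-alike of the part that bears short_tube_floor alone.

How it is judged:
By the outcome, as a careful person would: the job done as asked, in the order asked, and still so for the second after the job is handed in, with the robot touching nothing.
It also fails if it takes over 61 s, if anything falls off the work surface, if the arm or the gripper's body presses on something with over 40 N, if the wrist force passes 120 N, or if a joint passes its speed limit or range.

## Working session

There is one attempt and no reset: what is moved stays moved. The work goes in short steps, Python scripts to look and compute and a tool call to move; the robot and the scene stay as the last step left them, time stands still between calls to the robot, and variables do not carry over. Pictures are saved under pics/ and viewed, at most 10 in all, crops included, and the job is handed in when it is done.

Besides the shell and the picture viewer there is one more tool, called after "Emit:" by a JSON object that holds its "op" and its "data", one argument or row to a line. move_arm: Moves the arm, as the interface text tells. Its arguments: {"type":"object","properties":{"plan":{"type":"array","items":{"type":"array"}}},"required":["plan"]}

```bash
mkdir -p pics; ls; python3 - <<'E'
from cell import status,cams,ctrl
import cv2,numpy as np
for n in("scene","side"):
    cv2.imwrite(f"pics/{n}0.png",cams.get_image(n)); p=cams.camera_params(n); print(n,np.round(p["K"],1).tolist(),p["k1"],np.round(p["pose"],3).tolist())
p=cams.camera_params("wrist");print(p)
s=status.read_state();print(s["clock"],s["eef_pos"],s["tool_rot"],s["width"],ctrl.grasp_offset)
E
```

```text
pics
scene [[480.3, 0.0, 316.3], [0.0, 480.3, 246.2], [0.0, 0.0, 1.0]] -0.021441445028801676 [[0.67, 0.556, -0.493, 1120.595], [0.742, -0.518, 0.425, -446.806], [-0.019, -0.651, -0.759, 862.898], [0.0, 0.0, 0.0, 1.0]]
side [[446.9, 0.0, 316.1], [0.0, 446.9, 240.8], [0.0, 0.0, 1.0]] -0.07593685025619668 [[-0.994, -0.068, 0.08, 516.97], [-0.105, 0.647, -0.755, 844.24], [-0.001, -0.759, -0.651, 787.464], [0.0, 0.0, 0.0, 1.0]]
{'K': array([[405.02203656,   0.        , 321.23888137],
       [  0.        , 405.02203656, 241.8790897 ],
       [  0.        ,   0.        ,   1.        ]]), 'k1': -0.009568283092696748, 'tool_from_camera': array([[-6.53377698e-04, -9.58697345e-01, -2.84427448e-01,
         7.22180790e+01],
       [ 9.99999766e-01, -6.83868939e-04,  7.89583307e-06,
        -1.01553409e-01],
       [-2.02080811e-04, -2.84427376e-01,  9.58697568e-01,
        -1.42220649e+02],
       [ 0.00000000e+00,  0.00000000e+00,  0.00000000e+00,
         1.00000000e+00]])}
0.1 [255.74656159 596.98268084 230.49971492] [-3.13991736e+00 -6.77419276e-06  2.73676305e+00] 85.277586257662 18.700000000000003
```

View pics/scene0.png

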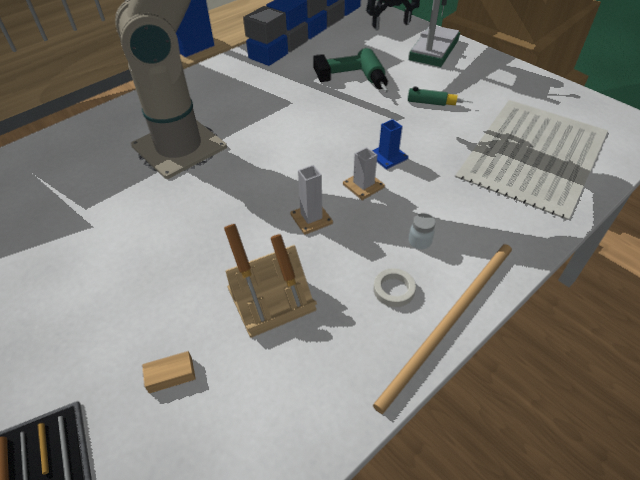

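View pics/side0.png

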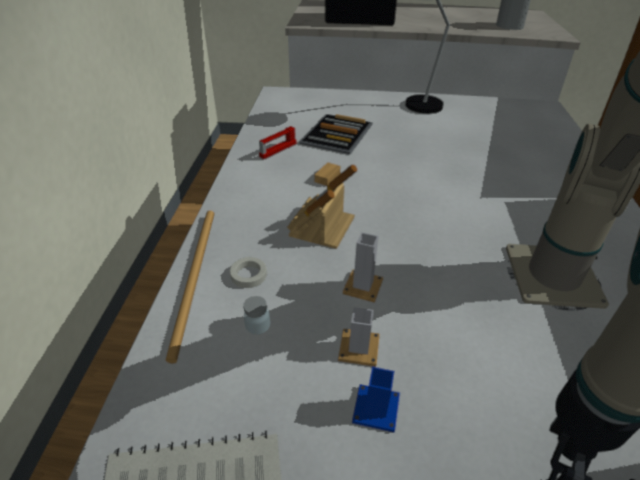

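```bash
cat > h.py <<'E'
import numpy as np,cv2
from cell import status,cams,ctrl
from scipy.spatial.transform import Rotation as R
def P(n,st=None):
    p=cams.camera_params(n)
    if n!="wrist": return p["K"],p["k1"],np.array(p["pose"])
    T=np.eye(4);T[:3,:3]=R.from_euler("xyz",st["tool_rot"]).as_matrix();T[:3,3]=st["eef_pos"]
    return p["K"],p["k1"],T@p["tool_from_camera"]
def ray(c,uv):
    K,k1,T=c; x=cv2.undistortPoints(np.array([[uv]],float),K,np.array([k1,0,0,0]))[0,0]
    d=T[:3,:3]@np.r_[x,1]; return T[:3,3],d/np.linalg.norm(d)
def plane(c,uv,z):
    o,d=ray(c,uv); return o+d*(z-o[2])/d[2]
def tri(c1,u1,c2,u2):
    o1,d1=ray(c1,u1);o2,d2=ray(c2,u2)
    s=np.linalg.lstsq(np.c_[d1,-d2],o2-o1,rcond=None)[0]
    a=o1+s[0]*d1;b=o2+s[1]*d2; return (a+b)/2,np.linalg.norm(a-b)
def proj(c,p):
    K,k1,T=c; q=T[:3,:3].T@(np.array(p,float)-T[:3,3]); x=q[:2]/q[2]; x=x*(1+k1*x@x); return K[:2,:2]@x+K[:2,2]
E
python3 - <<'E'
import cv2
a=cv2.imread("pics/scene0.png")[110:345,215:425];b=cv2.imread("pics/side0.png")[155:375,270:400]
cv2.imwrite("pics/c1.png",cv2.resize(a,None,fx=2.5,fy=2.5,interpolation=cv2.INTER_CUBIC))
cv2.imwrite("pics/c2.png",cv2.resize(b,None,fx=2.5,fy=2.5,interpolation=cv2.INTER_CUBIC))
E
```

```text
(no output)
```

View pics/c1.png

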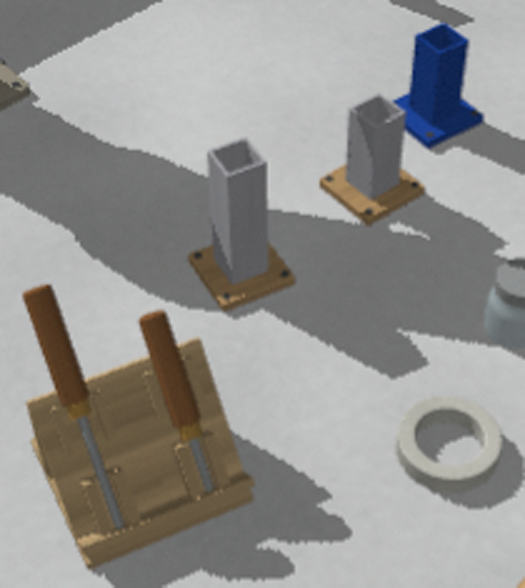

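View pics/c2.png

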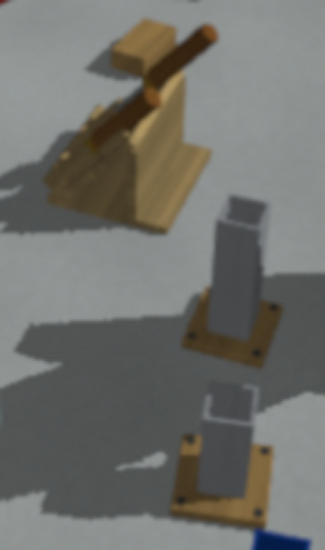

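```bash
python3 - <<'E'
from h import *
S,D=P("scene"),P("side")
s=lambda x,y:(215+x/2.5-.3,110+y/2.5-.3); d=lambda x,y:(270+x/2.5-.3,155+y/2.5-.3)
np.set_printoptions(precision=1,suppress=True)
for n,z,A,B in(("tall",152,[(209,154),(245,140),(266,158),(228,174)],[(229,196),(269,203),(264,230),(216,222)]),("short",107,[(348,109),(377,96),(404,112),(374,127)],[(207,384),(257,386),(253,422),(204,418)])):
    a=np.array([plane(S,s(*p),z)[:2] for p in A]);b=np.array([plane(D,d(*p),z)[:2] for p in B])
    print(n,a.mean(0),b.mean(0));print(a.tolist(),b.tolist())
    for q in(a,b): print([round(float(np.degrees(np.arctan2(*(q[(i+1)%4]-q[i])[::-1])))%90,1) for i in range(4)],[round(float(np.linalg.norm(q[(i+1)%4]-q[i]))) for i in range(4)])
for n,A in(("tall",[(189,257),(231,303),(294,274)]),("short",[(321,183),(369,219),(424,187)])):
    a=np.array([plane(S,s(*p),12)[:2] for p in A]);print(n,"foot",(a[0]+a[2])/2,np.degrees(np.arctan2(*(a[1]-a[0])[::-1]))%90,np.degrees(np.arctan2(*(a[2]-a[1])[::-1]))%90)
L=np.sin(np.radians(50))
for n,l,u,v,t,f,j in(("long",205,(38,291),(211,33),(120,527),(82,411),110),("awl",155,(154,316),(154,97),(208,491),(192,432),60)):
    b,e=tri(S,s(*u),D,d(*v)); tip=plane(S,s(*t),b[2]-l*L); fj=plane(S,s(*f),b[2]-(l-j+6)*L)
    print(n,b,e,tip,np.linalg.norm(b-tip),"yaw",np.degrees(np.arctan2(*(b-tip)[1::-1])),"ferr",fj,np.degrees(np.arctan2(*(b-fj)[1::-1])),np.linalg.norm(b-fj))
a=np.array([plane(S,s(*p),0) for p in[(92,567),(252,497)]]);print("rest low edge",a.tolist())
print("jar",plane(S,s(520,280),70),"tape",plane(S,s(449,435),22))
E
```

```text
tall [486.2  86.5] [483.3  91.5]
[[466.41414640596156, 70.29399667383342], [474.22247747077165, 106.84739428270171], [505.71604677948585, 103.99224222303036], [498.47664720100886, 64.97820856128567]] [[497.46002794906656, 70.08874258236472], [461.85179380160434, 76.1359744144138], [466.10687228381346, 113.00689935243906], [507.7045342529036, 106.77082159414454]]
[77.9, 84.8, 79.5, 80.6] [37, 32, 40, 33]
[80.4, 83.4, 81.5, 74.4] [36, 37, 42, 38]
short [489.1 265.7] [487.7 269.6]
[[468.16982854068885, 247.8628525662577], [473.5263505041647, 283.56282600280684], [509.44283839594686, 284.7534703463203], [505.24490401618107, 246.6446595049245]] [[506.74372256515795, 252.69111104479134], [466.9978716501495, 250.75202786433772], [469.653417991695, 287.5959474646778], [507.5149862604712, 287.4714005049125]]
[81.5, 1.9, 83.7, 88.1] [36, 36, 38, 37]
[2.8, 85.9, 89.8, 88.7] [40, 37, 38, 35]
tall foot [486.4  86.1] 82.13627367478283 79.34411973768822
short foot [492.7 264.7] 88.1511285822366 85.90687635064947
long [ 524.8 -154.5  182.3] 1.7245684875067582 [ 650.3 -191.1   25.2] 204.35124332454293 yaw 163.74993095670965 ferr [ 589.5 -171.5  104.9] 165.25794513744486 102.32584045400147
awl [578.2 -86.1 145. ] 3.112120972762516 [ 673.1 -116.1   26.3] 154.92352007513693 yaw 162.46436985073157 ferr [ 642.5 -104.6   67.6] 164.00171273929172 102.3065387326181
rest low edge [[650.7227022855031, -223.77317298460068, 1.1368683772161603e-13], [689.1048747741039, -82.12133314872881, 0.0]]
jar [715.9 222.1  70. ] tape [768.4  75.6  22. ]
```

The scene crop shows two tools. The left one (butt 230,226, tip 263,320) has the longer shank, so it is the long file. The right one (butt 276,236, tip 298,306) is the short awl. There are three tubes: a tall grey one (rim about 310,172), a short grey one on a wood foot (rim about 365,154) and a blue one (390,125). The blue one is the look-alike. The grey short tube, 95 mm high on its wooden foot, is the one meant.

Next I pass over the tubes for a wrist look.

Emit:
{"op": "move_arm", "data": {
  "plan": [
    [[22, -46, 19], [0, 0, 0.9], 1],
    [[22, -46, 19], [0, 0, 0.9], 1],
    [[22, -46, 19], [0, 0, 0.9], 1],
    [[22, -46, 19], [0, 0, 0.9], 1],
    [[22, -46, 19], [0, 0, 0.9], 1],
    [[22, -46, 19], [0, 0, 0.9], 1],
    [[22, -46, 19], [0, 0, 0.9], 1],
    [[22, -46, 19], [0, 0, 0.9], 1],
    [[22, -46, 19], [0, 0, 0.9], 1],
    [[0, 0, 0], [0, 0, 0], 0.7]
  ]
}}

```text
clock: 1.35
eef_pos: [456.3, 179.1, 403.6]
tool_rot: [3.141, 0.003, 2.87]
force: [-0.5, 0.9, -0.1]
width: 69.6
gripper_force: 0.0
```

```bash
python3 - <<'E'
from h import *
import json
s=status.read_state();im=cams.get_image("wrist");cv2.imwrite("pics/w1.png",im)
json.dump({k:list(map(float,s[k])) for k in("eef_pos","tool_rot","qpos")},open("w1.json","w"));print(s["eef_pos"],s["tool_rot"],s["qpos"])
E
```

```text
[456.29330554 179.08856684 403.61684106] [3.1414785  0.00341959 2.86958377] [-0.53696282  0.23153736  0.13410761  1.68124356 -0.03039635  1.22822918
  0.90252682]
```

View pics/w1.png

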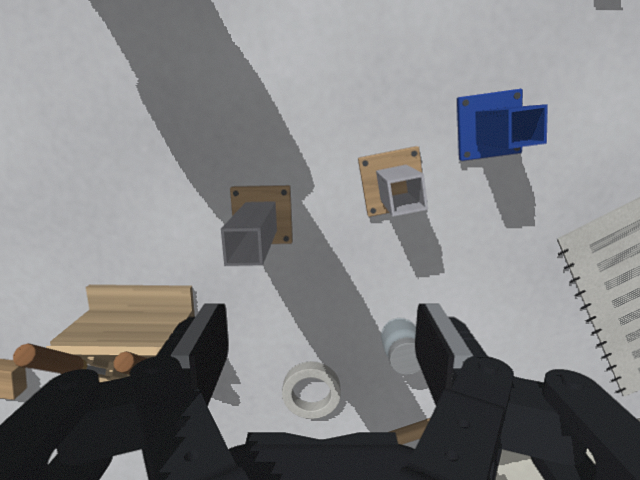

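```bash
python3 - <<'E'
from h import *
import json
s=json.load(open("w1.json"));W=P("wrist",s);S,D=P("scene"),P("side")
np.set_printoptions(precision=1,suppress=True)
for z,A in((152,[(221,229),(260,227),(263,265),(224,266)]),(107,[(387,184),(422,178),(427,210),(391,216)])):
    print(np.array([plane(W,p,z)[:2] for p in A]).tolist(),np.mean([plane(W,p,z)[:2] for p in A],0))
for A in([(231,186),(291,185),(293,244)],[(359,156),(419,147),(371,217)]):
    q=[plane(W,p,12)[:2] for p in A];print("foot",q)
sc=lambda x,y:(215+x/2.5-.3,110+y/2.5-.3)
for n,w,u in(("long",(24,355),(38,291)),("awl",(123,363),(154,316))):print(n,tri(W,w,S,sc(*u)))
E
```

```text
[[459.94633284430563, 73.3292146805373], [468.54526556812266, 111.763131742541], [507.9313364170495, 102.13553123543261], [498.11970642258177, 62.94945455435385]] [483.6  87.5]
[[469.23013048875566, 249.47775781796133], [473.06743417412304, 287.3856195556652], [509.201650400402, 285.6312972380156], [505.11989416737947, 245.76825704256157]] [489.2 267.1]
foot [array([434.3,  61.4]), array([454.4, 138.1]), array([533.1, 117.2])]
foot [array([442.1, 233.8]), array([451.8, 310.9]), array([524.9, 229.7])]
long (array([ 526.1, -155.6,  183.8]), np.float64(2.1663934409827172))
awl (array([580.1, -87.6, 146.7]), np.float64(2.7743736179926586))
```

The wrist view shows the tall tube rim at (242,247), the short grey rim at (407,197) and the blue one at (527,125). The butts are at (24,355) for the file and (123,363) for the awl. These agree with the other views to within about 2 mm. Next I move to the pre-grasp for the file.

Emit:
{"op": "move_arm", "data": {
  "plan": [
    [[3, -53, -20], [0, 0, 0.3], 0.7],
    [[3, -53, -20], [0, 0, 0], 0.7],
    [[3, -53, -30], [-2.64, -9.64, 0], 0.7],
    [[3, -53, -30], [-2.64, -9.64, 0], 0.7],
    [[4, -54, -30], [-2.64, -9.64, 0], 0.7],
    [[4, -54, -30], [-2.64, -9.64, 0], 0.7],
    [[0, 0, 0], [0, 0, 0], 0.7],
    [[0, 0, 0], [0, 0, 0], 0.7]
  ]
}}

```text
clock: 2.4
eef_pos: [471.2, -91.6, 284.1]
tool_rot: [-3.045, 0.454, 2.868]
force: [0.9, 0.5, -0.2]
width: 59.5
gripper_force: 0.0
```

```bash
python3 - <<'E'
from h import *
s=status.read_state();p=s["eef_pos"];r=R.from_euler("xyz",s["tool_rot"]).as_matrix()
a=np.array([-.620,.170,.766]);b=np.array([525.5,-155,183])
print(p,r.T.round(3).tolist(),s["qpos"].round(2)); print("to pre(+15)",b+15*a-p,"to grasp",b-45*a-p, s["width"])
W=P("wrist",s);print("butt px",proj(W,b),"tip",proj(W,b-205*a))
im=cams.get_image("wrist");cv2.imwrite("pics/w2.png",im)
E
```

```text
[471.20504093 -91.55998085 284.05953399] [[-0.865, 0.242, -0.439], [0.309, 0.947, -0.087], [0.394, -0.211, -0.894]] [ 0.    0.15 -0.04  2.29  0.69  0.37  0.64]
to pre(+15) [ 44.99495907 -60.89001915 -89.56953399] to grasp [  82.19495907  -71.09001915 -135.52953399] 59.53839965196234
butt px [272.01480479 257.17932994] tip [309.38924726 243.42185315]
```

View pics/w2.png

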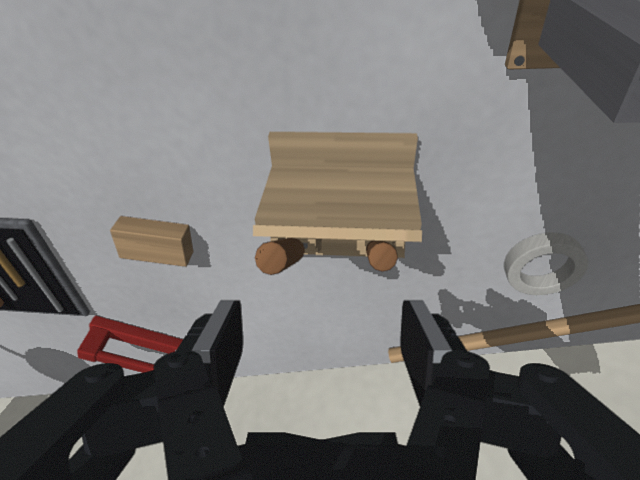

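The wrist view shows the file butt at (271,257), against a prediction of (272,257), and the awl butt at (382,255). The tilt stopped short because a wrist joint is near its range. I go forward, then tilt the rest.

Emit:
{"op": "move_arm", "data": {
  "plan": [
    [[15, -20, -30], [0, 0, 0], 0.7],
    [[15, -20, -30], [0, 0, 0], 0.7],
    [[15, -20, -30], [0, 0, 0], 0.7],
    [[0, 0, 0], [-2, -7, 0], 0.7],
    [[0, 0, 0], [-2, -7, 0], 0.7]
  ]
}}

```text
clock: 3.08
eef_pos: [500.4, -161.2, 203.4]
tool_rot: [-2.98, 0.532, 2.874]
force: [-0.1, 0.4, -0.5]
width: 59.9
gripper_force: 0.0
```

```bash
cat > g.py <<'E'
from h import *
import sys
np.set_printoptions(precision=3,suppress=True)
def rep(b,depth,yaw=164.7,tilt=40):
    s=status.read_state();p=s["eef_pos"];r=R.from_euler("xyz",s["tool_rot"])
    a=np.array([-.620,.170,.766]); k=-np.array([np.sin(np.radians(yaw)),-np.cos(np.radians(yaw)),0])
    des=R.from_rotvec(k*np.radians(tilt))*R.from_euler("xyz",[np.pi,0,np.radians(yaw)])
    print("pos",p,"z",r.as_matrix()[:,2],"y",r.as_matrix()[:,1],"q",s["qpos"],"w",s["width"],s["gripper_force"],s["clock"])
    for d in depth: print(d,"dpos",np.array(b)-d*a-p)
    for t in(20,25,30,35,40):
        des=R.from_rotvec(k*np.radians(t))*R.from_euler("xyz",[np.pi,0,np.radians(yaw)])
        print("turn to tilt",t,np.degrees((des*r.inv()).as_rotvec()))
E
python3 -c "
from g import *
rep([525.5,-155,183],[-15,45])"
```

```text
pos [ 500.429 -161.192  203.41 ] z [ 0.44  -0.288 -0.85 ] y [ 0.34   0.93  -0.139] q [ 0.245  0.384 -0.199  2.375  1.893  0.348 -0.49 ] w 59.85860857684308 0.0 3.075
-15 dpos [15.771  8.742 -8.92 ]
45 dpos [ 52.971  -1.458 -54.88 ]
turn to tilt 20 [10.864  7.893  4.015]
turn to tilt 25 [9.363 3.131 4.373]
turn to tilt 30 [ 7.852 -1.628  4.725]
turn to tilt 35 [ 6.331 -6.384  5.071]
turn to tilt 40 [  4.8   -11.138   5.411]
```

Emit:
{"op": "move_arm", "data": {
  "plan": [
    [[5, 3, -1], [1.6, -3.7, 1.8], 0.7],
    [[5, 3, -1], [1.6, -3.7, 1.8], 0.7],
    [[5, 3, 0], [1.6, -3.7, 1.8], 0.7],
    [[0, 0, 0], [0, 0, 0], 0.7]
  ]
}}

```text
clock: 3.58
eef_pos: [515.3, -154.6, 197.6]
tool_rot: [-3.117, 0.66, 2.877]
force: [0.7, -0.8, -0.2]
width: 59.8
gripper_force: 0.0
```

```bash
python3 -c "
from g import *
rep([525.5,-155,183],[-15,45])"
```

```text
pos [ 515.261 -154.565  197.64 ] z [ 0.585 -0.183 -0.79 ] y [ 0.275  0.961 -0.019] q [ 0.727  0.507 -0.74   2.461  2.315  0.578 -0.783] w 59.83479584492402 0.0 3.575
-15 dpos [ 0.939  2.115 -3.15 ]
45 dpos [ 38.139  -8.085 -49.11 ]
turn to tilt 20 [ 5.853 16.878  0.509]
turn to tilt 25 [ 4.509 12.062  0.559]
turn to tilt 30 [3.164 7.247 0.609]
turn to tilt 35 [1.817 2.432 0.657]
turn to tilt 40 [ 0.469 -2.383  0.705]
```

Emit:
{"op": "move_arm", "data": {
  "plan": [
    [[7.6, -1.6, -9.8], [0, 0, 0], 0.7],
    [[7.6, -1.6, -9.8], [0, 0, 0], 0.7],
    [[7.6, -1.6, -9.8], [0, 0, 0], 0.7],
    [[7.6, -1.6, -9.8], [0, 0, 0], 0.7],
    [[7.6, -1.6, -9.8], [0.3, -1, 0.4], 0.7],
    [[0, 0, 0], [0, 0, 0], 0.7]
  ]
}}

```text
clock: 4.32
eef_pos: [553.3, -161.6, 147.7]
tool_rot: [-3.126, 0.675, 2.883]
force: [-0.6, -0.3, -0.9]
width: 59.5
gripper_force: 0.0
```

```bash
python3 -c "
from g import *
rep([525.5,-155,183],[45])
s=status.read_state();W=P('wrist',s);b=np.array([525.5,-155,183]);print(proj(W,b),s['force'])
im=cams.get_image('wrist');cv2.imwrite('pics/w3.png',im)"
```

```text
pos [ 553.294 -161.571  147.69 ] z [ 0.6   -0.175 -0.781] y [ 0.265  0.964 -0.012] q [ 0.703  0.687 -0.731  2.419  2.415  0.715 -0.812] w 59.50920289494177 0.0 4.325
45 dpos [ 0.106 -1.079  0.84 ]
turn to tilt 20 [ 5.619 17.818 -0.034]
turn to tilt 25 [ 4.299 12.995 -0.002]
turn to tilt 30 [2.978 8.173 0.029]
turn to tilt 35 [1.657 3.351 0.06 ]
turn to tilt 40 [ 0.334 -1.471  0.091]
[316.599 390.556] [-0.576 -0.336 -0.932]
```

View pics/w3.png

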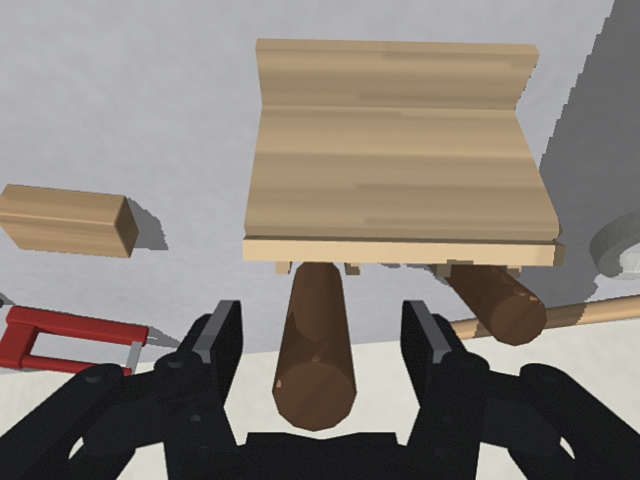

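The file butt is at (315,396), centred between the fingers. I close.

Emit:
{"op": "move_arm", "data": {
  "plan": [
    [[0, -1, 0], [0, 0, 0], 0.5],
    [[0, 0, 0], [0, 0, 0], 0],
    [[0, 0, 0], [0, 0, 0], 0],
    [[0, 0, 0], [0, 0, 0], 0],
    [[0, 0, 0], [0, 0, 0], 0],
    [[0, 0, 0], [0, 0, 0], 0]
  ]
}}

```text
clock: 5.12
eef_pos: [553.3, -162.8, 149.7]
tool_rot: [-3.124, 0.678, 2.884]
force: [-3.4, -0.1, 6.8]
width: 22.7
gripper_force: 58.5
```

Emit:
{"op": "move_arm", "data": {
  "plan": [
    [[0, 0, 10], [0, 0, 0], 0],
    [[2, 0, 20], [0, 0, 0], 0],
    [[0, 0, 25], [0, 0, 0], 0],
    [[0, 0, 30], [0, 0, 0], 0],
    [[0, 0, 30], [0, 0, 0], 0],
    [[0, 0, 30], [1.3, 4.8, 0], 0],
    [[0, 0, 30], [1.3, 4.8, 0], 0],
    [[0, 0, 25], [1.3, 4.8, 0], 0],
    [[0, 0, 0], [1.3, 4.8, 0], 0],
    [[0, 0, 0], [0, 0, 0], 0]
  ]
}}

```text
clock: 6.38
eef_pos: [552.8, -190.2, 290.8]
tool_rot: [-3.049, 0.533, 2.88]
force: [-0.0, -0.7, -1.0]
width: 22.6
gripper_force: 58.8
```

```bash
python3 -c "
from g import *
rep([484.5,88,360],[0])"
```

```text
pos [ 552.823 -190.231  290.829] z [ 0.464 -0.221 -0.858] y [ 0.303  0.949 -0.08 ] q [ 0.695  0.317 -0.618  2.126  1.01   0.393  0.551] w 22.63404419279417 58.79965960979462 6.375
0 dpos [-68.323 278.231  69.171]
turn to tilt 20 [7.404 8.893 1.993]
turn to tilt 25 [5.993 4.099 2.198]
turn to tilt 30 [ 4.576 -0.694  2.4  ]
turn to tilt 35 [ 3.153 -5.485  2.599]
turn to tilt 40 [  1.725 -10.274   2.794]
```

Emit:
{"op": "move_arm", "data": {
  "plan": [
    [[0, 5, 10], [2.1, 4.7, 0.2], 0],
    [[0, 5, 10], [2.1, 4.7, 0.2], 0],
    [[0, 5, 10], [2.1, 4.7, 0.2], 0],
    [[0, 10, 10], [2.1, 4.7, 0.2], 0],
    [[-5, 30, 10], [2.1, 4.7, 0.2], 0],
    [[-10, 40, 10], [2.1, 4.7, 0.2], 0],
    [[-10, 40, 5], [0, 0, 0], 0],
    [[-10, 40, 5], [0, 0, 0], 0],
    [[-10, 40, 0], [0, 0, 0], 0],
    [[0, 0, 0], [0, 0, 0], 0]
  ]
}}

```text
clock: 7.62
eef_pos: [505.8, 26.9, 359.5]
tool_rot: [-3.131, 0.001, 2.883]
force: [-0.4, 0.1, -1.2]
width: 22.7
gripper_force: 58.9
```

```bash
python3 -c "
from g import *
rep([484.5,88,360],[0],tilt=0)"
```

```text
pos [505.85   26.886 359.491] z [-0.002 -0.011 -1.   ] y [ 0.256  0.967 -0.011] q [ 0.529  0.406 -0.928  1.702  0.354  1.215  0.824] w 22.669883999923044 58.948193192481995 7.625
0 dpos [-21.35   61.114   0.509]
turn to tilt 20 [ -4.582 -19.417  -0.375]
turn to tilt 25 [ -5.884 -24.245  -0.344]
turn to tilt 30 [ -7.187 -29.072  -0.314]
turn to tilt 35 [ -8.491 -33.899  -0.282]
turn to tilt 40 [ -9.795 -38.726  -0.25 ]
```

Emit:
{"op": "move_arm", "data": {
  "plan": [
    [[-7, 20, 0], [-0.6, 0, 0], 0],
    [[-7, 20, 0], [0, 0, 0], 0],
    [[-7, 21, 0], [0, 0, 0], 0],
    [[0, 0, 0], [0, 0, 0], 0],
    [[0, 0, 0], [0, 0, 0], 0]
  ]
}}

```text
clock: 8.25
eef_pos: [486.1, 83.6, 359.0]
tool_rot: [-3.122, 0.001, 2.877]
force: [0.6, 0.2, -1.3]
width: 22.9
gripper_force: 59.0
```

```bash
cat > v.py <<'E'
from g import *
def comp(name,p,f=2.5,w=160,h=220):
    s=status.read_state();print(s["eef_pos"],R.from_euler("xyz",s["tool_rot"]).as_matrix()[:,2])
    out=[]
    for n in("scene","side"):
        im=cams.get_image(n);u=proj(P(n),p).astype(int);x0=max(0,min(640-w,u[0]-w//2));y0=max(0,min(480-h,u[1]-h//2))
        print(n,"off",x0,y0);cv2.imwrite(f"pics/raw_{n}_{name}.png",im)
        out.append(cv2.resize(im[y0:y0+h,x0:x0+w],None,fx=f,fy=f,interpolation=cv2.INTER_CUBIC))
    cv2.imwrite(f"pics/{name}.png",np.hstack(out))
E
python3 -c "
from v import *
comp('v1',[484,88,200])
s=status.read_state();
for n in('scene','side'):
  r=R.from_euler('xyz',s['tool_rot']).as_matrix()[:,2]
  print(n,'exp tip',proj(P(n),s['eef_pos']+160*r),'ferr',proj(P(n),s['eef_pos']+44*r))"
```

```text
[486.11   83.64  358.999] [-0.004 -0.02  -1.   ]
scene off 228 44
side off 288 111
scene exp tip [306.677 156.541] ferr [305.675 110.111]
side exp tip [368.283 219.783] ferr [372.319 174.048]
```

View pics/v1.png

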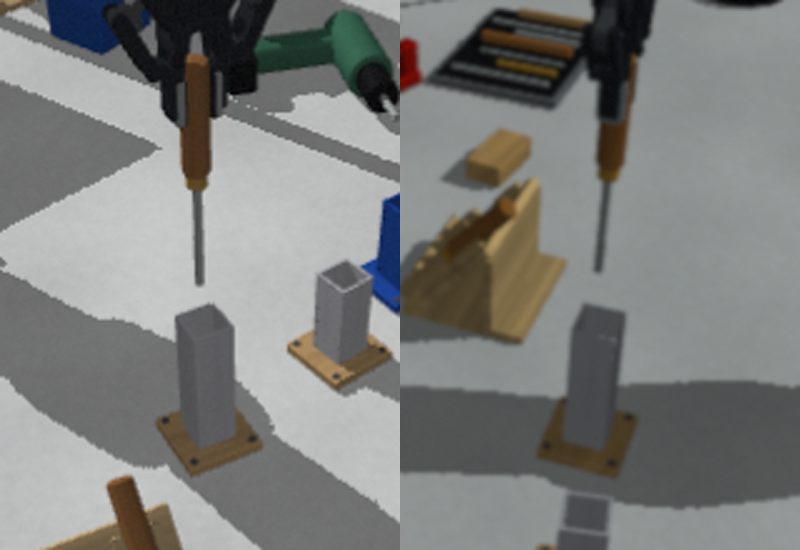

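The file hangs upright in the fingers, with its tip at scene (308,157) and side (367,219), just above the tall tube rim.

```bash
python3 -c "
from v import *
S,D=P('scene'),P('side')
c=lambda x,y:(228+x/2.5-.3,44+y/2.5-.3)
d=lambda x,y:(288+(x-400)/2.5-.3,111+y/2.5-.3)
t,e=tri(S,c(200,284),D,d(598,271));f,e2=tri(S,c(196,190),D,d(608,180))
print(t,e,f,e2,(f-t)/np.linalg.norm(f-t),np.linalg.norm(f-t))
print('rim seen',[plane(S,c(*p),152) for p in((176,316),(234,325))])
"
```

```text
[488.72   80.4   199.822] 1.0617328760173896 [487.105  82.029 293.877] 0.2641683080930312 [-0.017  0.017  1.   ] 94.08234038204728
rim seen [array([462.97 ,  72.654, 152.   ]), array([508.029, 102.486, 152.   ])]
```

Emit:
{"op": "move_arm", "data": {
  "plan": [
    [[-1.7, 5, 0], [1, 1, 0], 0],
    [[0, 0, 0], [0, 0, 0], 0],
    [[0, 0, -15], [0, 0, 0], 0],
    [[0, 0, -15], [0, 0, 0], 0],
    [[0, 0, -15], [0, 0, 0], 0],
    [[0, 0, -15], [0, 0, 0], 0],
    [[0, 0, 0], [0, 0, 0], 0],
    [[0, 0, 0], [0, 0, 0], 0]
  ]
}}

```text
clock: 9.35
eef_pos: [484.0, 91.1, 299.6]
tool_rot: [-3.137, -0.022, 2.88]
force: [-0.6, 0.7, -1.3]
width: 22.7
gripper_force: 59.0
```

```bash
python3 -c "
from v import *
s=status.read_state();print(s['eef_pos'],R.from_euler('xyz',s['tool_rot']).as_matrix()[:,2],s['force'],s['qpos'])"
```

```text
[483.98   91.053 299.637] [-0.022  0.001 -1.   ] [-0.643  0.698 -1.265] [ 0.389  0.453 -0.908  1.818  0.388  1.086  0.647]
```

Emit:
{"op": "move_arm", "data": {
  "plan": [
    [[0.5, -3, 0], [0, 0, 0], 0],
    [[0, 0, -15], [0, 0, 0], 0],
    [[0, 0, -20], [0, 0, 0], 0],
    [[0, 0, -20], [0, 0, 0], 0],
    [[0, 0, -20], [0, 0, 0], 0],
    [[0, 0, -20], [0, 0, 0], 0],
    [[0, 0, -15], [0, 0, 0], 0],
    [[0, 0, -10], [0, 0, 0], 0],
    [[0, 0, 0], [0, 0, 0], 0]
  ]
}}

```text
clock: 10.48
eef_pos: [483.9, 87.7, 178.9]
tool_rot: [-3.136, -0.023, 2.88]
force: [-0.5, -1.2, 0.4]
width: 22.5
gripper_force: 59.0
```

Emit:
{"op": "move_arm", "data": {
  "plan": [
    [[0, 0, -4], [0, 0, 0], 0],
    [[0, 0, 0], [0, 0, 0], 0],
    [[0, 0, -2], [0, 0, 0], 0],
    [[0, 0, 0], [0, 0, 0], 0]
  ]
}}

```text
clock: 10.98
eef_pos: [484.2, 87.7, 173.5]
tool_rot: [-3.136, -0.022, 2.88]
force: [1.0, -0.9, -0.5]
width: 22.6
gripper_force: 59.0
```

Emit:
{"op": "move_arm", "data": {
  "plan": [
    [[0, 0, 0], [0, 0, 0], 0.4],
    [[0, 0, 0], [0, 0, 0], 0.6],
    [[0, 0, 0], [0, 0, 0], 0.6],
    [[0, 0, 0], [0, 0, 0], 0.6],
    [[0, 0, 15], [0, 0, 0], 0.6],
    [[0, 0, 30], [0, 0, 0], 0.6],
    [[0, 0, 35], [0, 0, 0], 0.6],
    [[0, 0, 35], [0, 0, 0], 0.6],
    [[0, 0, 0], [0, 0, 0], 0.7]
  ]
}}

```text
clock: 12.1
eef_pos: [485.8, 88.8, 291.7]
tool_rot: [-3.139, -0.017, 2.88]
force: [-0.0, -0.0, -0.1]
width: 60.0
gripper_force: 0.0
```

```bash
python3 -c "
from g import *
rep([577.6,-86.3,144.7],[-80,-25,33])
S,D=P('scene'),P('side')
for n,c in(('scene',S),('side',D)):
  cv2.imwrite(f'pics/raw_{n}_x.png',cams.get_image(n)); im=cv2.cvtColor(cv2.imread(f'pics/raw_{n}_x.png'),cv2.COLOR_BGR2HSV)
  u=proj(c,[484.5,88,217]);v=proj(c,[484.5,88,152]);x0,y0=int(u[0])-15,int(u[1])-20
  roi=im[y0:int(v[1])+6,x0:x0+30];m=cv2.inRange(roi,(3,90,40),(20,255,200));ys,xs=np.nonzero(m)
  print(n,'exp butt',u,'rim',v,'mask rows',ys.min()+y0,ys.max()+y0,'cols by top/bottom',xs[ys<ys.min()+6].mean()+x0,xs[ys>ys.max()-6].mean()+x0)
"
```

```text
pos [485.796  88.81  291.714] z [-0.017  0.002 -1.   ] y [ 0.259  0.966 -0.002] q [ 0.391  0.461 -0.905  1.831  0.401  1.063  0.64 ] w 60.00404535616581 0.0 12.1
-80 dpos [  42.204 -161.51   -85.734]
-25 dpos [  76.304 -170.86  -127.864]
33 dpos [ 112.264 -180.72  -172.292]
turn to tilt 20 [ -5.343 -20.256  -0.273]
turn to tilt 25 [ -6.65  -25.082  -0.265]
turn to tilt 30 [ -7.958 -29.908  -0.257]
turn to tilt 35 [ -9.266 -34.734  -0.248]
turn to tilt 40 [-10.574 -39.559  -0.239]
scene exp butt [308.596 148.375] rim [309.497 171.592] mask rows 147 176 cols by top/bottom 308.41509433962267 309.280701754386
side exp butt [369.221 215.12 ] rim [366.968 238.656] mask rows 214 243 cols by top/bottom 369.0 367.0980392156863
```

The file is in, with its butt where a floor-seated file should be (scene 308,148 and side 369,215). Now the awl.

Emit:
{"op": "move_arm", "data": {
  "plan": [
    [[10, -30, 10], [0, 0, 0], 0.7],
    [[10, -35, 0], [0, 0, 0], 0.7],
    [[10, -35, 0], [0, 0, 0], 0.7],
    [[10, -35, -10], [-1.3, -5, 0], 0.7],
    [[5, -27, -20], [-1.3, -5, 0], 0.7],
    [[0, 0, -20], [-1.3, -5, 0], 0.7],
    [[0, 0, -20], [-1.3, -5, 0], 0.7],
    [[0, 0, -15], [-1.3, -5, 0], 0.7],
    [[0, 0, 0], [-1.3, -5, 0], 0.7],
    [[0, 0, 0], [-1.3, -5, 0], 0.7]
  ]
}}

```text
clock: 13.45
eef_pos: [532.3, -84.8, 215.2]
tool_rot: [-3.111, 0.518, 2.878]
force: [0.9, -0.6, 0.3]
width: 59.5
gripper_force: 0.0
```

```bash
python3 -c "
from g import *
rep([577.6,-86.3,144.7],[-80,-25,33])"
```

```text
pos [532.253 -84.837 215.167] z [ 0.469 -0.159 -0.869] y [ 0.275  0.961 -0.027] q [ 0.278  0.373 -0.36   2.309  1.635  0.301 -0.289] w 59.51872624183788 0.0 13.45
-80 dpos [-4.253 12.137 -9.187]
-25 dpos [ 29.847   2.787 -51.317]
33 dpos [ 65.807  -7.073 -95.745]
turn to tilt 20 [4.085 8.894 0.566]
turn to tilt 25 [2.739 4.079 0.635]
turn to tilt 30 [ 1.391 -0.736  0.702]
turn to tilt 35 [ 0.041 -5.55   0.769]
turn to tilt 40 [ -1.31  -10.364   0.834]
```

Emit:
{"op": "move_arm", "data": {
  "plan": [
    [[6, 1, -10], [-0.3, -2.5, 0.2], 0.7],
    [[6, 1, -10], [-0.3, -2.5, 0.2], 0.7],
    [[6, 1, -10], [-0.3, -2.5, 0.2], 0.7],
    [[6, 0, -10], [-0.4, -2.8, 0.2], 0.7],
    [[6, 0, -10], [0, 0, 0], 0.7],
    [[0, 0, 0], [0, 0, 0], 0.7]
  ]
}}

```text
clock: 14.2
eef_pos: [562.3, -83.1, 165.9]
tool_rot: [-3.139, 0.689, 2.873]
force: [-0.4, -0.6, 0.6]
width: 59.7
gripper_force: 0.0
```

```bash
python3 -c "
from g import *
b=[577.6,-86.3,144.7]
rep(b,[-25,33])
s=status.read_state();W=P('wrist',s);im=cams.get_image('wrist');cv2.imwrite('pics/w4.png',im)
u=proj(W,b);h=cv2.cvtColor(im,cv2.COLOR_BGR2HSV);m=cv2.inRange(h,(3,90,30),(14,255,200));print(u)
n,l,st,c=cv2.connectedComponentsWithStats(m)
for i in range(1,n):
  if st[i,4]>300: print(st[i],c[i])
"
```

```text
pos [562.259 -83.071 165.94 ] z [ 0.612 -0.171 -0.772] y [ 0.267  0.964 -0.002] q [ 0.408  0.605 -0.606  2.434  2.335  0.717 -0.977] w 59.69303621896003 0.0 14.2
-25 dpos [-0.159  1.021 -2.09 ]
33 dpos [ 35.801  -8.839 -46.518]
turn to tilt 20 [ 5.289 18.751  0.165]
turn to tilt 25 [ 3.963 13.93   0.172]
turn to tilt 30 [2.636 9.109 0.178]
turn to tilt 35 [1.309 4.289 0.183]
turn to tilt 40 [-0.019 -0.532  0.189]
[323.978 286.74 ]
[ 296  245   51   69 2674] [320.645 277.947]
```

View pics/w4.png

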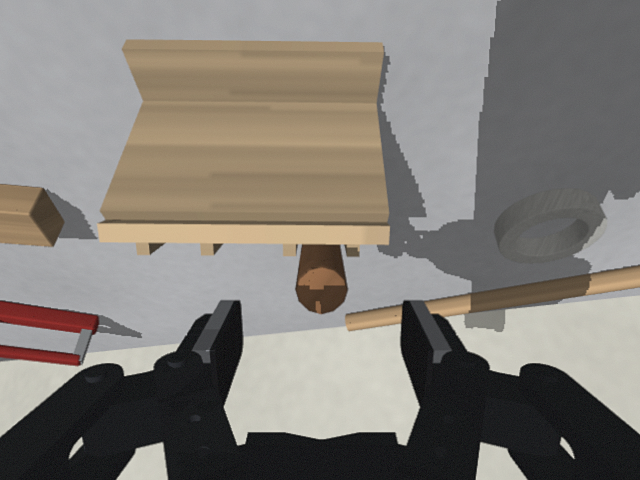

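The awl butt is at (321,288), centred between the fingers, and its mask agrees. I advance and close.

Emit:
{"op": "move_arm", "data": {
  "plan": [
    [[7, -2, -9], [0, 0, 0], 0.7],
    [[7, -2, -9], [0, 0, 0], 0.7],
    [[7, -2, -9], [0, 0, 0], 0.7],
    [[7, -2, -9], [0, 0, 0], 0.7],
    [[8, -2, -10], [0, 0, 0], 0.7],
    [[0, 0, 0], [0, 0, 0], 0.7]
  ]
}}

```text
clock: 15.0
eef_pos: [598.5, -93.2, 120.1]
tool_rot: [-3.139, 0.691, 2.872]
force: [-0.2, 0.7, 0.6]
width: 59.8
gripper_force: 0.0
```

```bash
python3 -c "
from g import *
rep([577.6,-86.3,144.7],[33])
print(status.read_state()['force'])"
```

```text
pos [598.482 -93.234 120.078] z [ 0.613 -0.172 -0.771] y [ 0.267  0.964 -0.002] q [ 0.413  0.744 -0.586  2.365  2.408  0.782 -0.979] w 59.79100473854622 0.0 15.0
33 dpos [-0.422  1.324 -0.656]
turn to tilt 20 [ 5.292 18.84   0.186]
turn to tilt 25 [ 3.965 14.02   0.191]
turn to tilt 30 [2.637 9.199 0.196]
turn to tilt 35 [1.309 4.379 0.201]
turn to tilt 40 [-0.019 -0.442  0.206]
[-0.208  0.698  0.56 ]
```

Emit:
{"op": "move_arm", "data": {
  "plan": [
    [[0, 0, 0], [0, 0, 0], 0.4],
    [[0, 0, 0], [0, 0, 0], 0],
    [[0, 0, 0], [0, 0, 0], 0],
    [[0, 0, 0], [0, 0, 0], 0],
    [[0, 0, 0], [0, 0, 0], 0],
    [[0, 0, 10], [0, 0, 0], 0],
    [[2, 0, 20], [0, 0, 0], 0],
    [[0, 0, 25], [0, 0, 0], 0],
    [[0, 0, 30], [0, 0, 0], 0],
    [[0, 0, 30], [0, 0, 0], 0]
  ]
}}

```text
clock: 16.25
eef_pos: [600.2, -92.6, 237.5]
tool_rot: [-3.141, 0.692, 2.873]
force: [-0.6, -1.2, -0.9]
width: 22.4
gripper_force: 58.9
```

Emit:
{"op": "move_arm", "data": {
  "plan": [
    [[0, 0, 20], [1.3, 4.8, 0], 0],
    [[0, 0, 20], [1.3, 4.8, 0], 0],
    [[0, 0, 20], [1.3, 4.8, 0], 0],
    [[0, 0, 20], [1.3, 4.8, 0], 0],
    [[0, 0, 20], [1.3, 4.8, 0], 0],
    [[0, 10, 10], [1.3, 4.8, 0], 0],
    [[0, 20, 5], [1.3, 4.8, 0], 0],
    [[0, 20, 0], [1.3, 4.8, 0], 0],
    [[0, 0, 0], [0, 0, 0], 0]
  ]
}}

```text
clock: 17.38
eef_pos: [593.7, -67.6, 299.2]
tool_rot: [-3.056, 0.182, 2.88]
force: [0.1, -1.1, -0.5]
width: 22.6
gripper_force: 59.0
```

```bash
python3 -c "
from g import *
rep([489,267.5,350],[0])"
```

```text
pos [593.74  -67.588 299.199] z [ 0.152 -0.13  -0.98 ] y [ 0.273  0.958 -0.084] q [ 0.41   0.46  -0.623  1.732  0.515  0.952  0.87 ] w 22.568292741008932 58.952245116233826 17.375
0 dpos [-104.74   335.088   50.801]
turn to tilt 20 [  2.092 -10.45    1.002]
turn to tilt 25 [  0.734 -15.259   1.211]
turn to tilt 30 [ -0.63  -20.067   1.419]
turn to tilt 35 [ -2.    -24.872   1.627]
turn to tilt 40 [ -3.376 -29.676   1.834]
```

Emit:
{"op": "move_arm", "data": {
  "plan": [
    [[0, 5, 20], [2.5, 3, 0.2], 0],
    [[0, 10, 25], [2.5, 3, 0.2], 0],
    [[0, 30, 15], [2.4, 2.9, 0.1], 0],
    [[0, 50, 5], [0, 0, 0], 0],
    [[-5, 50, 0], [0, 0, 0], 0],
    [[-15, 50, 0], [0, 0, 0], 0],
    [[-20, 50, 0], [0, 0, 0], 0],
    [[-30, 45, 0], [0, 0, 0], 0],
    [[-35, 45, 0], [0, 0, 0], 0],
    [[0, 0, 0], [0, 0, 0], 0]
  ]
}}

```text
clock: 18.62
eef_pos: [483.3, 269.6, 364.3]
tool_rot: [-3.14, -0.002, 2.888]
force: [0.5, -0.6, 0.1]
width: 22.4
gripper_force: 59.0
```

```bash
python3 -c "
from g import *
rep([489,267.5,300],[0])"
```

```text
pos [483.316 269.617 364.288] z [-0.003 -0.001 -1.   ] y [ 0.251  0.968 -0.002] q [-0.073  0.441 -0.74   1.578  0.307  1.246  0.452] w 22.38681448492678 59.022422432899475 18.625
0 dpos [  5.684  -2.117 -64.288]
turn to tilt 20 [ -5.077 -19.482  -0.752]
turn to tilt 25 [ -6.364 -24.314  -0.743]
turn to tilt 30 [ -7.651 -29.145  -0.733]
turn to tilt 35 [ -8.939 -33.977  -0.721]
turn to tilt 40 [-10.226 -38.808  -0.709]
```

Emit:
{"op": "move_arm", "data": {
  "plan": [
    [[2, -1, -25], [0, 0, 0], 0],
    [[2, -1, -25], [0, 0, 0], 0],
    [[2, 0, -25], [0, 0, 0], 0],
    [[0, 0, -25], [0, 0, 0], 0],
    [[0, 0, -10], [0, 0, 0], 0],
    [[0, 0, 0], [0, 0, 0], 0],
    [[0, 0, 0], [0, 0, 0], 0]
  ]
}}

```text
clock: 19.5
eef_pos: [493.8, 264.0, 254.7]
tool_rot: [-3.139, -0.002, 2.879]
force: [-0.3, 0.2, -0.7]
width: 22.5
gripper_force: 59.0
```

```bash
python3 -c "
from v import *
comp('v2',[489,267,150])
s=status.read_state()
for n in('scene','side'):
  r=R.from_euler('xyz',s['tool_rot']).as_matrix()[:,2]
  print(n,'exp tip',proj(P(n),s['eef_pos']+122*r),'ferr',proj(P(n),s['eef_pos']+74*r))"
```

```text
[493.784 264.036 254.652] [-0.002 -0.002 -1.   ]
scene off 286 29
side off 282 189
scene exp tip [366.35  146.808] ferr [367.621 130.383]
side exp tip [359.867 304.524] ferr [361.458 287.428]
```

View pics/v2.png

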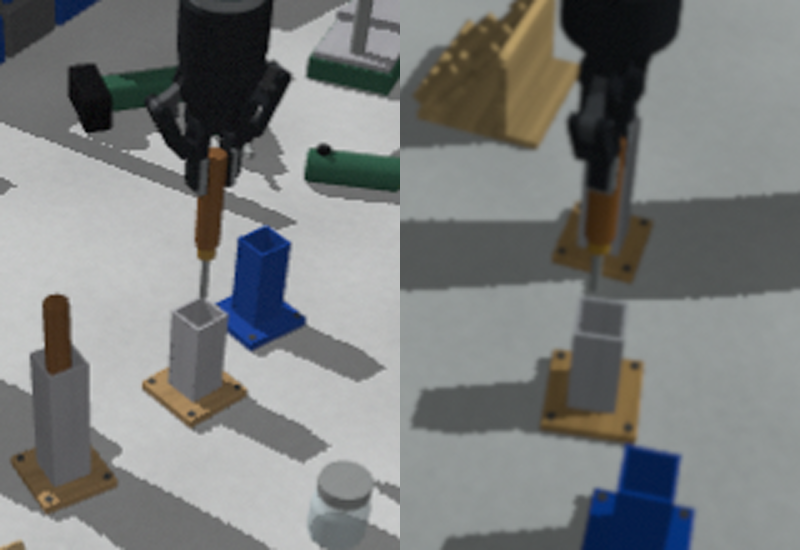

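The awl hangs upright with its tip at scene (368,147) and side (360,305), over the grey short tube. The file stands in the tall tube.

```bash
python3 -c "
from v import *
S,D=P('scene'),P('side')
c=lambda x,y:(286+x/2.5-.3,29+y/2.5-.3)
d=lambda x,y:(282+(x-400)/2.5-.3,189+y/2.5-.3)
t,e=tri(S,c(205,298),D,d(597,291));f,e2=tri(S,c(207.5,259),D,d(599,253))
b=tri(S,c(217,154),D,d(599,253))
print(t,e,f,e2,(f-t)/np.linalg.norm(f-t),np.linalg.norm(f-t))
print('axis from butt (scene), z+155', plane(S,c(217,154),t[2]+155))
print('rim',np.mean([plane(S,c(*p),107) for p in((172,310),(199,296),(227,311),(199,328))],0),np.mean([plane(D,d(*p),107) for p in((585,298),(627,301),(623,337),(579,333))],0))
"
```

```text
[494.085 265.15  130.597] 4.755369288744231 [494.292 266.037 175.246] 2.0974279659887993 [0.005 0.02  1.   ] 44.65792361126845
axis from butt (scene), z+155 [495.772 267.798 285.597]
rim [487.314 268.965 107.   ] [485.186 269.105 107.   ]
```

Emit:
{"op": "move_arm", "data": {
  "plan": [
    [[-6, 3, 0], [0, 0, 0], 0],
    [[0, 0, 0], [0, 0, 0], 0],
    [[0, 0, -10], [0, 0, 0], 0],
    [[0, 0, -10], [0, 0, 0], 0],
    [[0, 0, -15], [0, 0, 0], 0],
    [[0, 0, 0], [0, 0, 0], 0]
  ]
}}

```text
clock: 20.35
eef_pos: [486.3, 266.0, 216.9]
tool_rot: [-3.135, -0.006, 2.88]
force: [-0.4, 0.5, -1.3]
width: 22.6
gripper_force: 59.0
```

Emit:
{"op": "move_arm", "data": {
  "plan": [
    [[1.2, 0.5, 0], [0, 0, 0], 0],
    [[0, 0, -15], [0, 0, 0], 0],
    [[0, 0, -15], [0, 0, 0], 0],
    [[0, 0, -15], [0, 0, 0], 0],
    [[0, 0, -15], [0, 0, 0], 0],
    [[0, 0, -12], [0, 0, 0], 0],
    [[0, 0, 0], [0, 0, 0], 0]
  ]
}}

```text
clock: 21.22
eef_pos: [487.8, 267.0, 145.5]
tool_rot: [-3.136, -0.005, 2.88]
force: [0.2, 0.4, -1.0]
width: 22.6
gripper_force: 59.0
```

Emit:
{"op": "move_arm", "data": {
  "plan": [
    [[0, 0, -4], [0, 0, 0], 0],
    [[0, 0, -3], [0, 0, 0], 0],
    [[0, 0, 0], [0, 0, 0], 0]
  ]
}}

```text
clock: 21.6
eef_pos: [488.4, 267.3, 139.7]
tool_rot: [-3.138, -0.003, 2.879]
force: [0.8, 0.6, -1.4]
width: 22.4
gripper_force: 59.0
```

Tip about 5 mm above the floor: release and retreat.

Emit:
{"op": "move_arm", "data": {
  "plan": [
    [[0, 0, -2], [0, 0, 0], 0],
    [[0, 0, 0], [0, 0, 0], 0.4],
    [[0, 0, 0], [0, 0, 0], 0.7],
    [[0, 0, 0], [0, 0, 0], 0.7],
    [[0, 0, 0], [0, 0, 0], 0.7],
    [[0, 0, 20], [0, 0, 0], 0.7],
    [[0, 0, 35], [0, 0, 0], 0.7],
    [[0, 0, 40], [0, 0, 0], 0.7],
    [[0, 0, 40], [0, 0, 0], 0.7],
    [[0, 0, 0], [0, 0, 0], 0.7]
  ]
}}

```text
clock: 22.85
eef_pos: [489.8, 268.8, 275.8]
tool_rot: [3.14, 0.001, 2.879]
force: [-0.2, 0.2, -0.7]
width: 59.5
gripper_force: 0.0
```

```bash
python3 -c "
from g import *
s=status.read_state();print(s['eef_pos'],s['force'],s['clock'])
for n in('scene','side'):
  c=P(n);im=cv2.cvtColor(cams.get_image(n),cv2.COLOR_BGR2HSV)
  for nm,p,zr,zb in(('long',(484.5,88),152,217),('awl',(488.5,267.5),107,167)):
    u=proj(c,[*p,zb]);v=proj(c,[*p,zr]);x0,y0=int(u[0])-15,int(u[1])-20
    m=cv2.inRange(im[y0:int(v[1])+6,x0:x0+30],(3,90,40),(20,255,200));ys,xs=np.nonzero(m)
    print(n,nm,'exp butt',u,'rim',v,'rows',ys.min()+y0,ys.max()+y0,'cols',xs[ys<ys.min()+6].mean()+x0,xs[ys>ys.max()-6].mean()+x0)
"
```

```text
[489.754 268.85  275.841] [-0.167  0.168 -0.748] 22.85
scene long exp butt [308.596 148.375] rim [309.497 171.592] rows 147 176 cols 308.0 308.6607142857143
scene awl exp butt [366.779 133.612] rim [365.327 153.632] rows 133 158 cols 366.0816326530612 365.10869565217394Traceback (most recent call last):
  File "<string>", line 9, in <module>
    print(n,nm,'exp butt',u,'rim',v,'rows',ys.min()+y0,ys.max()+y0,'cols',xs[ys<ys.min()+6].mean()+x0,xs[ys>ys.max()-6].mean()+x0)
                                           ~~~~~~^^
    return umr_minimum(a, axis, None, out, keepdims, initial, where)
ValueError: zero-size array to reduction operation minimum which has no identity
```

```bash
python3 -c "
from cell import ctrl
print(ctrl.finish_job())"
```

```text
the job is handed in; nothing more can be done
None
```

The job is handed in: the long file stands in the tall tube and the short awl in the short grey tube, with butt heights matching tools seated on the floor (the awl checked in the scene view only).

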